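# Draw the disc-cutter punch up to its stop

## Task

Draw the larger of the two punches straight up through its guide, without wrenching it sideways, until you feel it come up against the spring stop hidden inside its stand, so that a sheet of metal could be slid in under it. Finish holding it there in the gripper, pulled lightly against the stop (a few newtons more than its weight) and still; do not let go of it, and leave the small punch and everything else on the table alone.

Things in the scene. Friction and masses are not known exactly. Their poses are not given: they have to be found in the camera images.
- punch_large: The thicker of two upright plain steel punches, the one to draw up: a loose rod 20 mm in diameter, 172 mm long with its head, 0.3 to 0.55 kg. A collar 32 mm in diameter, 26 to 34 mm above its tip, is hidden inside the stand. Origin: centre of its lower end (tip); z points up along the rod. At the start it is fully down, tip 20 mm above the table.
- punch_large_head (a point): Centre of the top of the large punch's flat head, 28 mm in diameter and 6 mm thick; 172 mm above its tip, so 192 mm above the table when fully down. 48 mm of plain rod shows between the stand's top face and the underside of the head.
- stand_large: The large punch's disc-cutter stand, an upright steel block 76 x 76 x 138 mm fixed to the table at any yaw. Upward: die block with a hole 10 mm deep (0 to 30 mm), open throat for the sheet metal (30 to 37 mm), closed chamber, guide plate (108 to 138 mm) with a vertical bore 1 mm wider than the punch. Origin: centre of its underside, on the bore's axis; z up.
- stand_large_mouth (a point): Centre of the bore's mouth in the top face of the large punch's stand, 138 mm above the table.
- stop (a joint): How far the spring stop hidden in the large punch's stand is pushed up: 0 untouched to 0.02 m. The punch's collar meets it from below once the punch has risen 20 to 34 mm (different every time, not told). It resists with 1.3 N at first, then 0.8 N more per mm. Held lightly: 1 to 12 mm (2 to 11 N besides the punch's weight); beyond 16 mm it is overstrained.
- punch_small: The thinner punch, 12 mm in diameter with a 20 mm head, 172 mm long, 0.16 kg, standing fully down in its own stand. Origin: centre of its tip. Leave it alone.
- stand_small: The small punch's stand: same block and size as the large punch's, but with a narrower bore. The two stands change places from one time to the next. Origin: centre of its underside.
- bangle: A loose black bangle, 72 mm across and 10 mm high. Bystander: leave it alone. Origin: centre of its underside.
- quartz: A loose grey-brown tumbled stone, 44 mm across and 30 mm high. Bystander: leave it alone. Origin: centre of its underside.
- amethyst: A loose dark stone, 32 mm across and 22 mm high. Bystander: leave it alone. Origin: centre of its underside.
- jar: A loose glass jar with metal cap, 48 mm across and 60 mm high. Bystander: leave it alone. Origin: centre of its underside.
- hammer: A loose hammer lying flat. Bystander: leave it alone. Origin: centre of its underside.
- dish: A loose white ceramic dish, 90 mm across and 28 mm high. Bystander: leave it alone. Origin: centre of its underside.
- wood_block: A loose wooden block 70 x 45 x 35 mm. Bystander: leave it alone. Origin: centre of its underside.
Things that resemble listed ones, but are neither listed nor needed, are in the scene too. What is shaped like the punch_large but orange is not meant.

How it is judged:
By the outcome, as a careful person would: the job done as asked, in the order asked, and still so for the second after the job is handed in, while the arm keeps its last pose, push and grip.
It also fails if it takes over 45 s, if anything falls off the work surface, if the arm or the gripper's body presses on something with over 40 N, if the wrist force passes 120 N, or if a joint passes its speed limit or range.

## Robot

A 6-joint arm with a two-finger parallel gripper is mounted at the origin on the work surface. World frame = base frame: x ahead of the robot, y to its left, z up, the work surface at z = 0. Lengths are in m, angles in rad, forces in N, time in s.
With the tool pointing down it reaches from about 0.35 to 0.775 m from the base axis. Payload 7.3 kg.
Tool frame: the origin (TCP) lies at the very end of the fingers, on their centre line; the grasp point (between the pads) lies 19 mm behind it (pinch_z is the distance from the TCP to the grasp point, in m); z points along the fingers, y is the line along which they close (so a half turn about z gives the same grasp; the last joint's range is limited). The gripper opens to 92 mm and grips with 3 to 60 N. Pads are 19 mm wide; open, the fingers measure 130 mm over their backs; the gripper's body (75 mm by 190 mm) begins 47 mm behind the grasp point.
Start: joints at [-1.25, 0.342, 1.524, -0, 1.275, -0.146], TCP at [0.236, -0.469, 0.227] pointing down, gripper open.
Joint ranges: [-2.53, 2.53], [-0.77, 2.02], [0.04, 2.7], [-1, 4.14], [0.28, 2.66], [-3.11, 3.11]. Speed limits (rad/s): [2.57, 2.57, 3.14, 3.14, 3.14, 3.14].

## Interface

Orientations are given as [roll, pitch, yaw] about the fixed x, y, z axes, in that order (R = Rz(yaw) Ry(pitch) Rx(roll)).
In Python, from cell import * gives the robot as it stands.
- The arm moves only by the tool arm_command, never from a script. Its arguments are lists of equal length, an entry for each row: "fingers": the gripper command: -1 is fully open, 1 is shut, values between are in proportion; "travel": the shift along the tool's x, y, z in m, a list of three; "dr": the turn, a rotation vector about the tool's x, y, z in degrees, a list of three. In form: {"fingers": [fingers, ...], "travel": [[x, y, z], ...], "dr": [[wx, wy, wz], ...]}. A call has 1 to 8 rows; each row is the pose to reach, as a shift and turn from the pose commanded when the call began, along the tool's axes at that moment; what a row does not reach only later rows make up. A row lasts 1/12 s, in which the tool goes at most 41.7 mm and 7.16 degrees, less where a joint would pass 70% of its speed; a pose out of reach is approached as far as the arm can. A call with a gripper value outside its range is refused whole. The fingers move at their own pace and stop on an object; "squeeze" is the grip in N (left out, the last holds). Time passes only in rows, so rows that repeat a pose let the fingers close. It gives the time, the measured TCP pose, the force, the opening and the grip force at its end, in the units of the state.
- observe(): the state, without advancing time (a new reading comes with each control period).
- read_camera(name): name is "scene" or "side" or "wrist"; returns a dict with "color" (384x512x3 uint8, blue, green, red), "z_map" (384x512 float32, m along the optical axis (not along the pixel's ray), 0 where there is no reading), "fx", "fy", "cx", "cy" (pixels), "k1" (the pictures are not rectified: a ray, as slopes to the right and down, at radius r is drawn at 1 + k1 r^2 times it, then the intrinsics apply), "R" (3x3) and "t" (3): a world point X has camera coordinates R X + t. Camera axes: x right, y down, z forward; pixel columns grow to the right and rows downward; lengths in m; the calibration is good to about 2 mm. A picture is of the moment at which its call begins.
- hand_in(): hands the job in; it is judged then, once.
The state is a dict: "time": time; "qpos": joint angles; "qvel": joint speeds; "joint_efforts": joint torques, N m; "tool_pos": TCP position; "tool_rot": TCP orientation; "contact_force": force on the tool from outside, world axes, zero at the start; "torque": the same for the moment, N m; "opening": finger opening in m; "grip_force": force on a finger pad.
Only numpy, scipy, OpenCV 4.12 (cv2) and the standard library are available. Lean on these libraries where they do the work, as an engineer would, in place of code of your own. Each camera call takes 0.05 s, during which the arm holds its last target. There are 200 camera calls.

## Working session

There is one attempt and no reset: what is moved stays moved. The work goes in short steps, Python scripts to look and compute and a tool call to move; the robot and the scene stay as the last step left them, time stands still between calls to the robot, and variables do not carry over. Pictures are saved under pics/ and viewed, at most 10 in all, crops included, and the job is handed in when it is done.

Besides the shell and the picture viewer there is one more tool, called after ">>>" in YAML: its name, and indented under it one key for each argument. arm_command: Moves the arm, as the interface text tells. Its arguments: {"type":"object","properties":{"fingers":{"type":"array","items":{"type":"number"}},"travel":{"type":"array","items":{"type":"array","items":{"type":"number"}}},"dr":{"type":"array","items":{"type":"array","items":{"type":"number"}}},"squeeze":{"type":"number"}},"required":["fingers","travel","dr"]}

```bash
mkdir -p pics; ls
cat > h.py <<'E'
from cell import *
import numpy as np, cv2
def pts(c):
    # world point for every pixel
    h,w=c["z_map"].shape
    u,v=np.meshgrid(np.arange(w),np.arange(h))
    K=np.array([[c["fx"],0,c["cx"]],[0,c["fy"],c["cy"]],[0,0,1]],float)
    p=cv2.undistortPoints(np.stack([u,v],-1).reshape(-1,1,2).astype(np.float64),K,np.array([c["k1"],0,0,0,0.]))
    p=p.reshape(h,w,2); z=c["z_map"]
    X=np.dstack([p[...,0]*z,p[...,1]*z,z])
    W=(X-np.array(c["t"]))@np.array(c["R"])
    W[z==0]=np.nan
    return W
E
python3 - <<'E'
from h import *
a=read_camera("scene");b=read_camera("side")
np.savez("s.npz",**a);np.savez("d.npz",**b)
cv2.imwrite("pics/1.png",np.vstack([a["color"],b["color"]])[:, :] if 0 else cv2.resize(np.hstack([a["color"],b["color"]]),(800,300)))
cv2.imwrite("pics/2.png",cv2.resize(a["color"],(768,576)))
print(observe())
E
```

```text
pics
{'time': 0.1, 'qpos': array([-1.24997004e+00,  3.42673746e-01,  1.52491417e+00,  1.48982954e-05,
        1.27536339e+00, -1.45976394e-01]), 'qvel': array([-5.88267506e-04, -2.11744255e-03, -6.89750641e-04,  1.59729225e-04,
        6.65954377e-05, -1.70337288e-03]), 'joint_efforts': array([ 1.37298455e-03, -4.32004988e+01, -2.44695514e+01,  7.18829851e-02,
        5.26929356e-02, -3.18034904e-05]), 'tool_pos': array([ 0.2361917 , -0.46847993,  0.22610626]), 'tool_rot': array([-3.14025053e+00, -2.11721850e-04,  4.66798195e-01]), 'contact_force': array([ 0.96231693, -0.07927364,  0.08564935]), 'torque': array([ 0.00345525,  0.00744581, -0.03543217]), 'grip_force': 0.0, 'opening': 0.09184524433750671}
```

View pics/2.png

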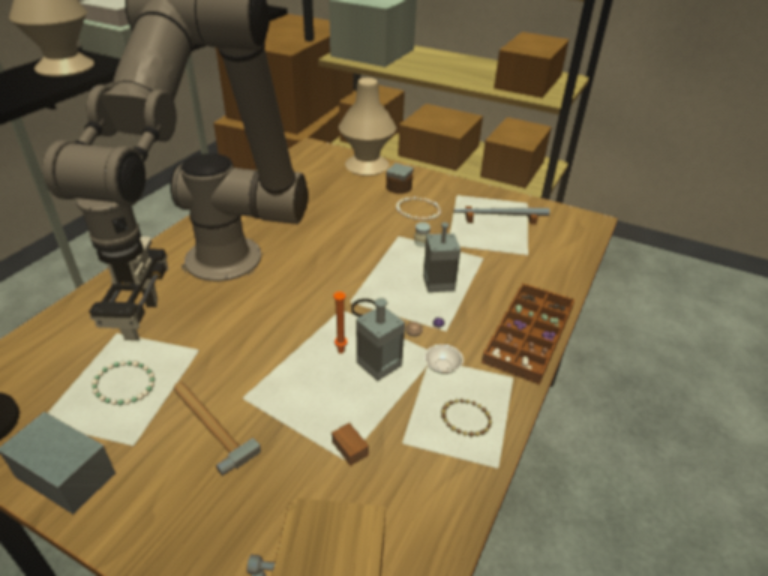

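View pics/1.png

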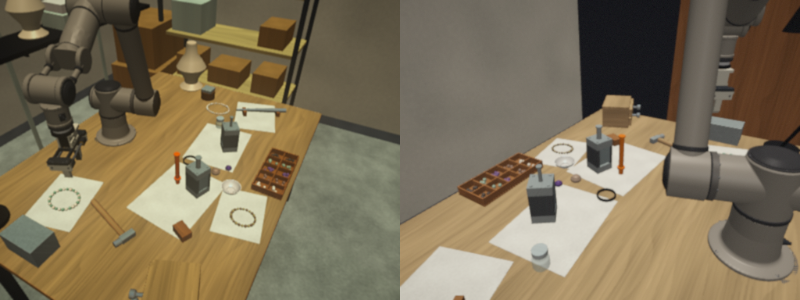

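The scene picture shows two grey stands, the near one at (380,340) with its head at (381,304), and the far one at (441,262) with its head at (444,228). An orange decoy stands at (340,322). The near head looks thicker, so I'll measure both and check in a crop.

Run:
```python
from h import *
for f,bx in (("s.npz",[(225,190,285,255),(275,145,312,200)]),("d.npz",[(235,150,285,225),(160,205,215,290)])):
    c=dict(np.load(f)); W=pts(c)
    for x0,y0,x1,y1 in bx:
        P=W[y0:y1,x0:x1].reshape(-1,3); 
        C=c["color"][y0:y1,x0:x1].reshape(-1,3).astype(int)
        grey=(C.max(1)-C.min(1))<60
        P=P[grey&np.isfinite(P[:,0])]
        T=P[(abs(P[:,2]-.138)<.004)]; H=P[P[:,2]>.187]; R=P[(P[:,2]>.15)&(P[:,2]<.18)]
        for n,Q in(("top",T),("head",H),("rod",R)):
            if len(Q)>2: print(f,n,len(Q),Q.mean(0).round(4),np.ptp(Q,0).round(4))
        r=cv2.minAreaRect((T[:,:2]*1000).astype(np.float32)); print(r)
c=dict(np.load("s.npz"));d=dict(np.load("d.npz"))
i=[cv2.resize(c["color"][140:260,210:320],(400,436),interpolation=3),cv2.resize(d["color"][140:290,150:290],(400,436),interpolation=3)]
cv2.imwrite("pics/3.png",np.hstack(i))
```

```text
s.npz top 323 [ 0.5855 -0.159   0.1383] [0.0996 0.0931 0.0073]
s.npz head 44 [ 0.5836 -0.1549  0.192 ] [0.0253 0.0289 0.0089]
s.npz rod 40 [ 0.5859 -0.159   0.1653] [0.0149 0.0136 0.0287]
((582.8556518554688, -152.8045196533203), (77.61609649658203, 80.03662872314453), 67.69377136230469)
s.npz top 210 [0.5827 0.1908 0.1379] [0.1016 0.1054 0.0078]
s.npz head 16 [0.5807 0.1916 0.192 ] [0.0151 0.0183 0.007 ]
s.npz rod 21 [0.5816 0.1913 0.1653] [0.0126 0.015  0.0284]
((580.020751953125, 195.3081512451172), (76.85136413574219, 83.2809066772461), 33.072750091552734)
d.npz top 249 [ 0.5782 -0.143   0.1383] [0.0952 0.0959 0.0078]
d.npz head 38 [ 0.5822 -0.148   0.1916] [0.0248 0.0277 0.0057]
d.npz rod 58 [ 0.5805 -0.1457  0.1654] [0.0198 0.0153 0.029 ]
((582.7591552734375, -150.16488647460938), (78.58267211914062, 77.37623596191406), 68.19667053222656)
d.npz top 575 [0.5776 0.2016 0.1385] [0.1033 0.1009 0.0079]
d.npz head 43 [0.58   0.1987 0.1917] [0.0195 0.0176 0.0067]
d.npz rod 53 [0.5793 0.1993 0.1655] [0.0104 0.0124 0.0298]
((581.5839233398438, 197.13717651367188), (75.96568298339844, 78.06956481933594), 35.02756881713867)
```

View pics/3.png

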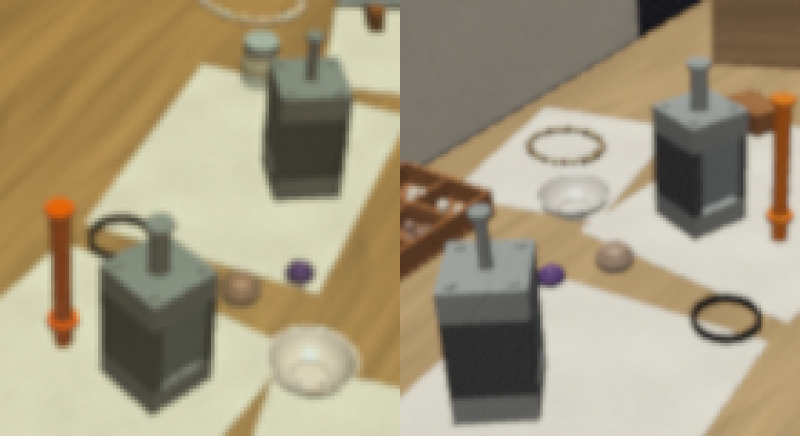

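Left panel: the large punch is at (160,240), the small one at (315,55) and the orange one at (60,270). In the right panel the large punch is at (700,85). The near punch is the one meant: its head measures about 27 mm against 18 mm for the far one, its rod is thicker, and it is steel. Next I'll find the orange punch so the gripper clears it.

Run:
```python
from h import *
for f in ("s.npz","d.npz"):
    c=dict(np.load(f)); W=pts(c); C=c["color"].astype(int)
    m=(C[...,2]>150)&(C[...,1]<110)&(C[...,0]<60)
    P=W[m]; P=P[np.isfinite(P[:,0])&(P[:,2]>.03)&(P[:,0]<.8)]
    print(f,len(P),np.median(P,0).round(3),P.min(0).round(3),P.max(0).round(3))
    # everything tall near the punch
    Q=W.reshape(-1,3);Q=Q[np.isfinite(Q[:,0])&(np.hypot(Q[:,0]-.583,Q[:,1]+.151)<.13)&(Q[:,2]>.1)]
    Q=Q[np.hypot(Q[:,0]-.583,Q[:,1]+.151)>.058]; print(len(Q),Q.min(0),Q.max(0)) if len(Q) else 0
    # circle fit of head top
    H=W.reshape(-1,3);H=H[np.isfinite(H[:,0])&(np.hypot(H[:,0]-.583,H[:,1]+.151)<.03)&(abs(H[:,2]-.192)<.003)]
    print("headcircle",cv2.minEnclosingCircle((H[:,:2]*1000).astype(np.float32)),len(H))
```

```text
s.npz 68 [ 0.49  -0.166  0.043] [ 0.471 -0.395  0.031] [ 0.789 -0.002  0.176]
127 [ 0.46896014 -0.17120123  0.10049148] [ 0.4956967  -0.14449601  0.17567534]
headcircle ((583.6162719726562, -153.37246704101562), 15.00812816619873) 38
d.npz 33 [ 0.478 -0.146  0.036] [ 0.47  -0.383  0.03 ] [ 0.612 -0.14   0.172]
172 [ 0.46970772 -0.16916043  0.10057982] [ 0.49634967 -0.14148048  0.17509067]
headcircle ((582.0997924804688, -149.76797485351562), 14.554285049438477) 33
```

>>> arm_command:
  fingers: [-1,-1,-1,-1,-1,-1,-1,-1]
  travel:
    - [0.01,-0.003,-0.01]
    - [0.035,-0.01,-0.02]
    - [0.07,-0.02,-0.025]
    - [0.105,-0.03,-0.025]
    - [0.14,-0.04,-0.025]
    - [0.175,-0.05,-0.025]
    - [0.205,-0.058,-0.025]
    - [0.225,-0.063,-0.025]
  dr:
    - [0,0,0]
    - [0,0,0]
    - [0,0,0]
    - [0,0,0]
    - [0,0,0]
    - [0,0,0]
    - [0,0,0]
    - [0,0,0]

```text
time: 0.77
tool_pos: [0.411, -0.3083, 0.2525]
tool_rot: [3.141, -0.001, 0.469]
contact_force: [0.6, -0.9, -0.2]
opening: 0.0916
grip_force: 0.0
```

>>> arm_command:
  fingers: [-1,-1,-1,-1,-1,-1,-1,-1]
  travel:
    - [0.02,-0.006,0]
    - [0.055,-0.015,0]
    - [0.09,-0.025,0]
    - [0.125,-0.035,0]
    - [0.16,-0.045,0]
    - [0.195,-0.055,0]
    - [0.215,-0.061,0]
    - [0.227,-0.064,0]
  dr:
    - [0,0,0]
    - [0,0,0]
    - [0,0,0]
    - [0,0,0]
    - [0,0,0]
    - [0,0,0]
    - [0,0,0]
    - [0,0,0]

```text
time: 1.43
tool_pos: [0.5843, -0.1488, 0.252]
tool_rot: [-3.141, -0.001, 0.47]
contact_force: [-0.8, 0.5, 1.2]
opening: 0.0917
grip_force: 0.0
```

```bash
cat > m.py <<'E'
from h import *
import sys
from scipy.spatial.transform import Rotation as Ro
o=observe(); print(o["time"],o["tool_pos"].round(4),o["tool_rot"].round(4),o["contact_force"].round(2),o["qpos"].round(2))
c=read_camera("wrist"); W=pts(c)
H=W.reshape(-1,3);H=H[np.isfinite(H[:,0])&(np.hypot(H[:,0]-.583,H[:,1]+.151)<.03)]
H0=H
for a,b in ((.188,.197),(.145,.182)):
    H=H0[(H0[:,2]>a)&(H0[:,2]<b)]
    if len(H)>3:
        ce,r=cv2.minEnclosingCircle((H[:,:2]*1000).astype(np.float32)); print(len(H),H[:,2].mean().round(4),np.round(ce,1),round(r,1))
        e=np.array([ce[0]/1000,ce[1]/1000,.146])-o["tool_pos"]
        print("shift tool axes",Ro.from_euler("xyz",o["tool_rot"]).inv().apply(e).round(4))
cv2.imwrite(sys.argv[1],c["color"])
E
python3 m.py pics/4.png
```

```text
1.4333 [ 0.5843 -0.1488  0.252 ] [-3.1411e+00 -5.0000e-04  4.6980e-01] [-0.83  0.51  1.21] [-0.38  0.47  1.25  0.    1.42  0.72]
1149 0.1933 [ 584.7 -150.4] 14.0
shift tool axes [-0.0004  0.0016  0.106 ]
235 0.1604 [ 585.9 -149.8] 9.6
shift tool axes [0.0009 0.0016 0.106 ]
```

View pics/4.png

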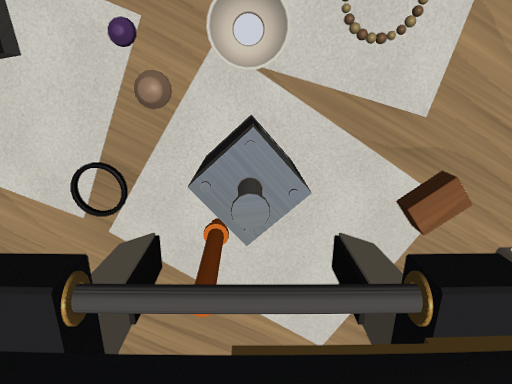

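Wrist view: the large head is at (250,208) between the fingers, with a measured radius of 14.0 mm at z≈0.193. The orange punch at (213,233) is out of the finger plane. I'll descend to TCP z≈0.144.

>>> arm_command:
  fingers: [-1,-1,-1,-1,-1,-1,-1,-1]
  travel:
    - [0,0.0015,0.01]
    - [0,0.0015,0.03]
    - [0,0.0015,0.05]
    - [0,0.0015,0.07]
    - [0,0.0015,0.09]
    - [0,0.0015,0.102]
    - [0,0.0015,0.108]
    - [0,0.0015,0.108]
  dr:
    - [0,0,0]
    - [0,0,0]
    - [0,0,0]
    - [0,0,0]
    - [0,0,0]
    - [0,0,0]
    - [0,0,0]
    - [0,0,0]

```text
time: 2.15
tool_pos: [0.5817, -0.1543, 0.1421]
tool_rot: [-3.139, 0.003, 0.465]
contact_force: [-0.6, -0.4, 0.5]
opening: 0.0915
grip_force: 0.0
```

```bash
python3 m.py pics/5.png
```

```text
2.15 [ 0.5817 -0.1543  0.1421] [-3.1393e+00  2.6000e-03  4.6500e-01] [-0.62 -0.39  0.53] [-0.39  0.56  1.42 -0.    1.17  0.72]
1632 0.1928 [ 585.  -150.2] 14.2
shift tool axes [ 0.0048 -0.0022 -0.0039]
1369 0.1647 [ 586.9 -149.6] 9.7
shift tool axes [ 0.0067 -0.0019 -0.0039]
```

View pics/5.png

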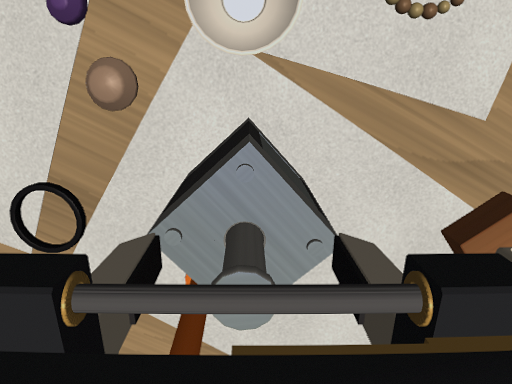

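The head is at (243,290) between pads whose inner faces sit at about x=160 and x=335. I'll let it settle and re-measure.

>>> arm_command:
  fingers: [-1,-1,-1,-1]
  travel:
    - [0,0,0]
    - [0,0,0]
    - [0,0,0]
    - [0,0,0]
  dr:
    - [0,0,0]
    - [0,0,0]
    - [0,0,0]
    - [0,0,0]

```text
time: 2.53
tool_pos: [0.5837, -0.1535, 0.1445]
tool_rot: [3.14, -0.001, 0.467]
contact_force: [0.4, -0.1, 0.3]
opening: 0.0918
grip_force: 0.0
```

```bash
python3 m.py pics/6.png; python3 m.py pics/6.png
```

```text
2.5333 [ 0.5837 -0.1535  0.1445] [ 3.1405e+00 -9.0000e-04  4.6680e-01] [ 0.42 -0.07  0.28] [-0.38  0.55  1.42 -0.    1.17  0.72]
1524 0.1928 [ 584.5 -150.2] 14.4
shift tool axes [ 0.0021 -0.0026 -0.0015]
1324 0.1647 [ 587.1 -149.6] 9.7
shift tool axes [ 0.0047 -0.002  -0.0015]
2.5833 [ 0.5837 -0.1534  0.1443] [ 3.1407e+00 -6.0000e-04  4.6690e-01] [ 0.1  -0.47  0.2 ] [-0.38  0.56  1.42 -0.    1.17  0.72]
1541 0.1928 [ 584.9 -150.4] 14.2
shift tool axes [ 0.0025 -0.0022 -0.0017]
1335 0.1647 [ 586.9 -149.7] 9.7
shift tool axes [ 0.0045 -0.0019 -0.0017]
```

Run:
```python
from h import *
from scipy.spatial.transform import Rotation as Ro
o=observe(); c=read_camera("wrist"); W=pts(c)
T=Ro.from_euler("xyz",o["tool_rot"]).inv().apply((W.reshape(-1,3)-o["tool_pos"])).reshape(W.shape)
for v in (245,255,265,275):
    print(v,[(u,T[v,u].round(4).tolist()) for u in (145,152,157,338,343,350)])
for v in (240,250,260,285,290):
    r=T[v,200:300]; ok=np.abs(r[:,2]+.02)<.04
    print(v,200+np.where(ok)[0][[0,-1]],r[ok][0].round(4),r[ok][-1].round(4),np.nanmin(r[ok],0).round(4))
m=np.isfinite(T[...,0])&(T[...,2]<.0)&(T[...,2]>-.035)
L=T[m&(T[...,1]<-.03)];R=T[m&(T[...,1]>.03)]
print(len(L),len(R),np.percentile(L[:,1],[95,99]),np.percentile(R[:,1],[1,5]),np.percentile(L[:,0],[1,99]),np.percentile(R[:,0],[1,99]))
```

```text
245 [(145, [0.0115, -0.0495, -0.017]), (152, [0.0092, -0.0475, -0.0126]), (157, [0.0062, -0.0469, -0.0066]), (338, [0.0078, 0.0451, -0.01]), (343, [0.0088, 0.0469, -0.0121]), (350, [0.0108, 0.049, -0.0161])]
255 [(145, [0.0099, -0.0476, -0.0241]), (152, [0.0058, -0.0468, -0.0165]), (157, [0.0011, -0.047, -0.0077]), (338, [0.0029, 0.0451, -0.0113]), (343, [0.007, 0.0452, -0.019]), (350, [0.0095, 0.0469, -0.0237])]
265 [(145, [0.0077, -0.0463, -0.0292]), (152, [0.0013, -0.0467, -0.0182]), (157, [-0.0042, -0.0472, -0.0087]), (338, [-0.0021, 0.0453, -0.0126]), (343, [0.0031, 0.0448, -0.0215]), (350, [0.0085, 0.0448, -0.031])]
275 [(145, [0.0027, -0.0468, -0.0294]), (152, [-0.0029, -0.0466, -0.0204]), (157, [-0.0082, -0.0468, -0.0117]), (338, [-0.0059, 0.0447, -0.0158]), (343, [-0.0015, 0.0449, -0.023]), (350, [0.0044, 0.0448, -0.0325])]
240 [200 299] [ 0.0034 -0.0264  0.0052] [0.0039 0.0277 0.004 ] [ 0.0011 -0.0264 -0.013 ]
250 [200 299] [-0.0029 -0.0268  0.0056] [-0.0023  0.0281  0.0042] [-0.0031 -0.0268 -0.0234]
260 [200 299] [-0.0086 -0.0269  0.0045] [-0.0088  0.0285  0.0047] [-0.0094 -0.0269 -0.033 ]Traceback (most recent call last):
  File "<stdin>", line 9, in <module>
IndexError: index 0 is out of bounds for axis 0 with size 0
```

>>> arm_command:
  fingers: [-1,-0.5,0,0.4,0.48,0.48,0.48,0.48]
  travel:
    - [0.002,-0.0015,0]
    - [0.002,-0.0015,0]
    - [0.002,-0.0015,0]
    - [0.002,-0.0015,0]
    - [0.002,-0.0015,0]
    - [0.002,-0.0015,0]
    - [0.002,-0.0015,0]
    - [0.002,-0.0015,0]
  dr:
    - [0,0,0]
    - [0,0,0]
    - [0,0,0]
    - [0,0,0]
    - [0,0,0]
    - [0,0,0]
    - [0,0,0]
    - [0,0,0]
  squeeze: 5

```text
time: 3.35
tool_pos: [0.5845, -0.1512, 0.1437]
tool_rot: [3.142, 0.0, 0.467]
contact_force: [-0.3, -0.3, -0.6]
opening: 0.0502
grip_force: 0.0
```

```bash
python3 m.py pics/7.png
```

```text
3.35 [ 0.5845 -0.1512  0.1437] [3.1416 0.     0.4667] [-0.27 -0.27 -0.56] [-0.38  0.56  1.41 -0.    1.17  0.72]
1891 0.1927 [ 583.6 -150.7] 29.7
shift tool axes [-0.0006 -0.0009 -0.0023]
2619 0.1643 [ 587.2 -148.9] 28.4
shift tool axes [ 0.0034 -0.0008 -0.0023]
```

View pics/7.png

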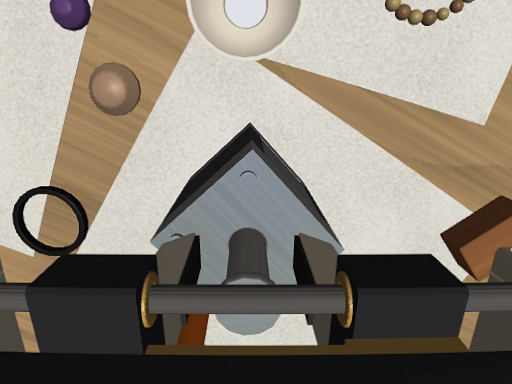

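The rod at x≈248 is centred between the pads, whose inner edges are at 199 and 296. Closing gently now.

>>> arm_command:
  fingers: [0.48,0.48,0.48,0.48,0.48,0.48,0.8,0.8]
  travel:
    - [0,0,0]
    - [0,0,0]
    - [0,0,0]
    - [0,0,0]
    - [0,0,0]
    - [0,0,0]
    - [0,0,0]
    - [0,0,0]
  dr:
    - [0,0,0]
    - [0,0,0]
    - [0,0,0]
    - [0,0,0]
    - [0,0,0]
    - [0,0,0]
    - [0,0,0]
    - [0,0,0]
  squeeze: 5

```text
time: 4.07
tool_pos: [0.5846, -0.1512, 0.1437]
tool_rot: [3.141, 0.0, 0.467]
contact_force: [-0.1, -0.5, -0.3]
opening: 0.0273
grip_force: 5.0
```

>>> arm_command:
  fingers: [1,1,1,1,1]
  travel:
    - [0,0,0]
    - [0,0,0]
    - [0,0,0]
    - [0,0,0]
    - [0,0,0]
  dr:
    - [0,0,0]
    - [0,0,0]
    - [0,0,0]
    - [0,0,0]
    - [0,0,0]
  squeeze: 5

```text
time: 4.48
tool_pos: [0.5846, -0.1511, 0.1437]
tool_rot: [3.141, -0.0, 0.467]
contact_force: [0.0, 0.6, 0.4]
opening: 0.0272
grip_force: 5.0
```

Run:
```python
from h import *
from scipy.spatial.transform import Rotation as Ro
o=observe(); c=read_camera("wrist"); W=pts(c)
T=Ro.from_euler("xyz",o["tool_rot"]).inv().apply((W.reshape(-1,3)-o["tool_pos"])).reshape(W.shape)
H=T[(T[...,2]<-.047)&(T[...,2]>-.053)&(np.abs(T[...,1])<.012)]
print(o["opening"],"head x,y range",H.min(0),H.max(0)); R=T[(T[...,2]<-.008)&(T[...,2]>-.03)&(np.abs(T[...,1])<.011)];print(R.min(0),R.max(0))
cv2.imwrite("pics/8.png",cv2.resize(c["color"][200:384,150:350],(800,600)*1 if 0 else (650,598),interpolation=3))
```

```text
0.027230521374941214 head x,y range [-0.01367329 -0.0119683  -0.05111169] [ 0.01448082  0.0119218  -0.04700954]
[ 0.00131891 -0.01041821 -0.02994183] [ 0.01089172  0.00908093 -0.00800405]
```

View pics/8.png

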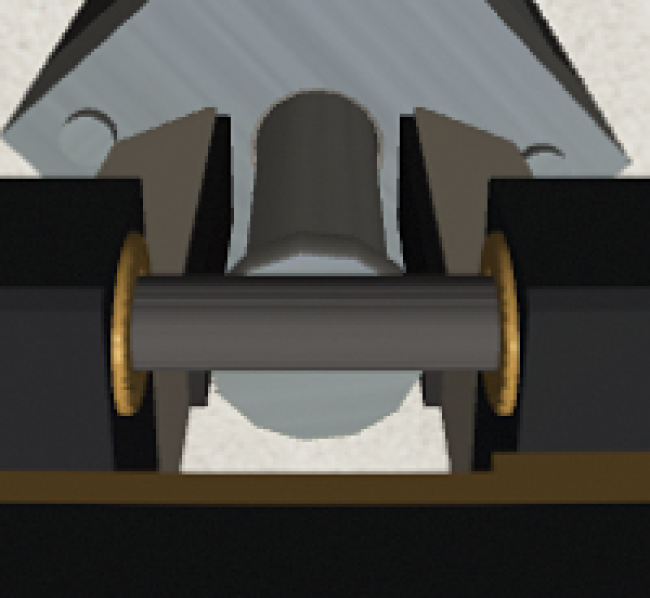

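The pads straddle the rod at crop (315,170) with gaps on both sides and touch the head instead (opening 27 mm). The finger faces are taller than the exposed rod, so I'll open slightly and rise 25 mm to bring the head to the pad centre for a firm grip.

>>> arm_command:
  fingers: [0.2,0.2,0.2,0.2,0.2,0.2,0.2,0.2]
  travel:
    - [0,0,0]
    - [0,0,0]
    - [0,0,0]
    - [0,0,-0.006]
    - [0,0,-0.014]
    - [0,0,-0.021]
    - [0,0,-0.025]
    - [0,0,-0.025]
  dr:
    - [0,0,0]
    - [0,0,0]
    - [0,0,0]
    - [0,0,0]
    - [0,0,0]
    - [0,0,0]
    - [0,0,0]
    - [0,0,0]

```text
time: 5.2
tool_pos: [0.5853, -0.1514, 0.1705]
tool_rot: [3.139, -0.002, 0.467]
contact_force: [-0.3, 0.9, -0.1]
opening: 0.0369
grip_force: 0.0
```

>>> arm_command:
  fingers: [0.2,0.2,1,1,1,1,1,1]
  travel:
    - [0,0,0]
    - [0,0,0]
    - [0,0,0]
    - [0,0,0]
    - [0,0,0]
    - [0,0,0]
    - [0,0,0]
    - [0,0,0]
  dr:
    - [0,0,0]
    - [0,0,0]
    - [0,0,0]
    - [0,0,0]
    - [0,0,0]
    - [0,0,0]
    - [0,0,0]
    - [0,0,0]
  squeeze: 5

```text
time: 5.87
tool_pos: [0.5844, -0.151, 0.1684]
tool_rot: [-3.141, 0.0, 0.467]
contact_force: [-0.2, 0.1, -2.3]
opening: 0.0275
grip_force: 5.0
```

>>> arm_command:
  fingers: [1,1,1,1]
  travel:
    - [0,0,0]
    - [0,0,0]
    - [0,0,0]
    - [0,0,0]
  dr:
    - [0,0,0]
    - [0,0,0]
    - [0,0,0]
    - [0,0,0]
  squeeze: 35

```text
time: 6.2
tool_pos: [0.5844, -0.1511, 0.1684]
tool_rot: [-3.141, 0.0, 0.467]
contact_force: [-0.5, -0.5, -3.8]
opening: 0.0265
grip_force: 35.0
```

>>> arm_command:
  fingers: [1,1,1,1,1,1]
  travel:
    - [0,0,-0.001]
    - [0,0,-0.002]
    - [0,0,-0.004]
    - [0,0,-0.006]
    - [0,0,-0.006]
    - [0,0,-0.006]
  dr:
    - [0,0,0]
    - [0,0,0]
    - [0,0,0]
    - [0,0,0]
    - [0,0,0]
    - [0,0,0]

```text
time: 6.7
tool_pos: [0.5846, -0.1512, 0.1749]
tool_rot: [3.141, -0.0, 0.467]
contact_force: [-0.1, 0.1, -4.7]
opening: 0.0259
grip_force: 35.0
```

>>> arm_command:
  fingers: [1,1,1,1,1,1,1]
  travel:
    - [0,0,-0.001]
    - [0,0,-0.003]
    - [0,0,-0.006]
    - [0,0,-0.009]
    - [0,0,-0.01]
    - [0,0,-0.01]
    - [0,0,-0.01]
  dr:
    - [0,0,0]
    - [0,0,0]
    - [0,0,0]
    - [0,0,0]
    - [0,0,0]
    - [0,0,0]
    - [0,0,0]

```text
time: 7.28
tool_pos: [0.5846, -0.1511, 0.1848]
tool_rot: [3.141, -0.0, 0.467]
contact_force: [0.5, -0.5, -5.2]
opening: 0.0259
grip_force: 35.0
```

>>> arm_command:
  fingers: [1,1,1,1,1]
  travel:
    - [0,0,-0.001]
    - [0,0,-0.002]
    - [0,0,-0.003]
    - [0,0,-0.003]
    - [0,0,-0.003]
  dr:
    - [0,0,0]
    - [0,0,0]
    - [0,0,0]
    - [0,0,0]
    - [0,0,0]

```text
time: 7.7
tool_pos: [0.5846, -0.1511, 0.1878]
tool_rot: [3.141, -0.0, 0.467]
contact_force: [-0.1, -0.4, -4.0]
opening: 0.0265
grip_force: 35.0
```

>>> arm_command:
  fingers: [1,1,1,1,1]
  travel:
    - [0,0,-0.001]
    - [0,0,-0.002]
    - [0,0,-0.002]
    - [0,0,-0.002]
    - [0,0,-0.002]
  dr:
    - [0,0,0]
    - [0,0,0]
    - [0,0,0]
    - [0,0,0]
    - [0,0,0]

```text
time: 8.12
tool_pos: [0.5846, -0.1511, 0.1897]
tool_rot: [3.141, -0.0, 0.467]
contact_force: [-0.0, -0.6, -5.2]
opening: 0.0262
grip_force: 35.0
```

Weight is about 4.8 N and the punch has risen about 21 mm. I'll continue in 2 mm steps.

>>> arm_command:
  fingers: [1,1,1,1,1]
  travel:
    - [0,0,-0.001]
    - [0,0,-0.002]
    - [0,0,-0.002]
    - [0,0,-0.002]
    - [0,0,-0.002]
  dr:
    - [0,0,0]
    - [0,0,0]
    - [0,0,0]
    - [0,0,0]
    - [0,0,0]

```text
time: 8.53
tool_pos: [0.5846, -0.1511, 0.1917]
tool_rot: [3.142, 0.0, 0.467]
contact_force: [-0.1, -0.6, -5.6]
opening: 0.0262
grip_force: 35.0
```

>>> arm_command:
  fingers: [1,1,1,1,1]
  travel:
    - [0,0,-0.001]
    - [0,0,-0.002]
    - [0,0,-0.002]
    - [0,0,-0.002]
    - [0,0,-0.002]
  dr:
    - [0,0,0]
    - [0,0,0]
    - [0,0,0]
    - [0,0,0]
    - [0,0,0]

```text
time: 8.95
tool_pos: [0.5846, -0.1511, 0.1937]
tool_rot: [3.141, -0.0, 0.467]
contact_force: [-0.8, 0.2, -4.7]
opening: 0.0262
grip_force: 35.0
```

>>> arm_command:
  fingers: [1,1,1,1,1]
  travel:
    - [0,0,-0.001]
    - [0,0,-0.002]
    - [0,0,-0.002]
    - [0,0,-0.002]
    - [0,0,-0.002]
  dr:
    - [0,0,0]
    - [0,0,0]
    - [0,0,0]
    - [0,0,0]
    - [0,0,0]

```text
time: 9.37
tool_pos: [0.5846, -0.1511, 0.1957]
tool_rot: [3.141, -0.0, 0.467]
contact_force: [-1.2, 0.9, -4.8]
opening: 0.0262
grip_force: 35.0
```

>>> arm_command:
  fingers: [1,1,1,1,1]
  travel:
    - [0,0,-0.001]
    - [0,0,-0.002]
    - [0,0,-0.002]
    - [0,0,-0.002]
    - [0,0,-0.002]
  dr:
    - [0,0,0]
    - [0,0,0]
    - [0,0,0]
    - [0,0,0]
    - [0,0,0]

```text
time: 9.78
tool_pos: [0.5846, -0.1511, 0.1977]
tool_rot: [3.141, -0.0, 0.467]
contact_force: [0.1, -0.2, -4.9]
opening: 0.0263
grip_force: 35.0
```

>>> arm_command:
  fingers: [1,1,1,1,1]
  travel:
    - [0,0,-0.001]
    - [0,0,-0.002]
    - [0,0,-0.002]
    - [0,0,-0.002]
    - [0,0,-0.002]
  dr:
    - [0,0,0]
    - [0,0,0]
    - [0,0,0]
    - [0,0,0]
    - [0,0,0]

```text
time: 10.2
tool_pos: [0.5846, -0.1511, 0.1997]
tool_rot: [3.141, 0.0, 0.467]
contact_force: [-0.3, 0.4, -4.3]
opening: 0.0264
grip_force: 35.0
```

>>> arm_command:
  fingers: [1,1,1,1,1]
  travel:
    - [0,0,-0.001]
    - [0,0,-0.002]
    - [0,0,-0.002]
    - [0,0,-0.002]
    - [0,0,-0.002]
  dr:
    - [0,0,0]
    - [0,0,0]
    - [0,0,0]
    - [0,0,0]
    - [0,0,0]

```text
time: 10.62
tool_pos: [0.5844, -0.1511, 0.2015]
tool_rot: [-3.141, 0.0, 0.467]
contact_force: [0.3, 0.5, -6.5]
opening: 0.0264
grip_force: 35.0
```

>>> arm_command:
  fingers: [1,1,1,1,1]
  travel:
    - [0,0,-0.001]
    - [0,0,-0.002]
    - [0,0,-0.002]
    - [0,0,-0.002]
    - [0,0,-0.002]
  dr:
    - [0,0,0]
    - [0,0,0]
    - [0,0,0]
    - [0,0,0]
    - [0,0,0]

```text
time: 11.03
tool_pos: [0.5845, -0.1511, 0.2035]
tool_rot: [-3.141, 0.0, 0.467]
contact_force: [-0.4, 0.3, -8.6]
opening: 0.0261
grip_force: 35.0
```

The stop is felt: force rose from 4.8 to 6.5 to 8.6 N. I'll go 2 mm more and then hold still.

>>> arm_command:
  fingers: [1,1,1,1,1,1,1,1]
  travel:
    - [0,0,-0.001]
    - [0,0,-0.002]
    - [0,0,-0.002]
    - [0,0,-0.002]
    - [0,0,-0.002]
    - [0,0,-0.002]
    - [0,0,-0.002]
    - [0,0,-0.002]
  dr:
    - [0,0,0]
    - [0,0,0]
    - [0,0,0]
    - [0,0,0]
    - [0,0,0]
    - [0,0,0]
    - [0,0,0]
    - [0,0,0]

```text
time: 11.7
tool_pos: [0.5845, -0.1511, 0.2056]
tool_rot: [-3.141, 0.0, 0.467]
contact_force: [0.8, -0.1, -9.4]
opening: 0.0265
grip_force: 35.0
```

>>> arm_command:
  fingers: [1,1,1,1,1,1,1,1]
  travel:
    - [0,0,0]
    - [0,0,0]
    - [0,0,0]
    - [0,0,0]
    - [0,0,0]
    - [0,0,0]
    - [0,0,0]
    - [0,0,0]
  dr:
    - [0,0,0]
    - [0,0,0]
    - [0,0,0]
    - [0,0,0]
    - [0,0,0]
    - [0,0,0]
    - [0,0,0]
    - [0,0,0]

```text
time: 12.37
tool_pos: [0.5846, -0.1511, 0.2057]
tool_rot: [3.142, 0.0, 0.467]
contact_force: [0.6, -0.3, -10.6]
opening: 0.0262
grip_force: 35.0
```

Run:
```python
from h import *
from scipy.spatial.transform import Rotation as Ro
f=[]
for i in range(6):
    c=read_camera("wrist"); o=observe(); f.append(o["contact_force"])
print(np.mean(f,0).round(2),o["tool_pos"].round(4),o["qvel"].round(4))
W=pts(c);T=W-o["tool_pos"]
m=(W[...,2]>.215)&(W[...,2]<.24)&(np.hypot(T[...,0],T[...,1])<.012)
print("head top",np.nanpercentile(W[...,2][m],[10,50,90]),m.sum())
for n in("side",):
    d=read_camera(n); cv2.imwrite("pics/9.png",cv2.resize(d["color"][100:290,150:350],(630,598),interpolation=3))
```

```text
[ -0.35  -0.26 -10.13] [ 0.5846 -0.1511  0.2057] [-0.0018 -0.0004  0.0008 -0.0017  0.0013 -0.0003]
head top [0.22989919 0.23070907 0.23143645] 1465
```

View pics/9.png

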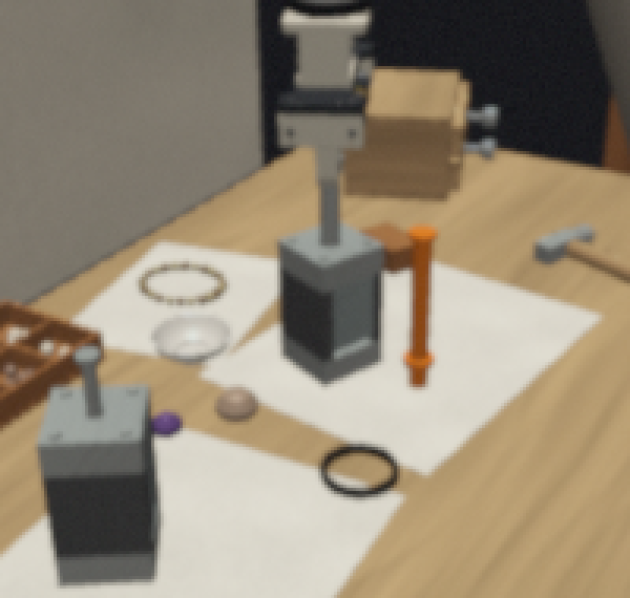

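The punch is drawn up at crop (328,200), upright and held. The head has risen about 38 mm, the pull is about 5.3 N over its weight (stop pushed about 5 mm), side forces are near zero, and nothing else has moved. Handing in.

```bash
python3 -c "
from cell import *
print(hand_in())"
```

```text
the job is handed in; nothing more can be done
None
```

The large punch is drawn straight up about 38 mm and held still by its head, pulled against the spring stop with about 5 N more than its weight; the job is handed in, and no verdict was returned.

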